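# Sweep the caps clear and wedge up the gel-casting deck

## Robot

A 6-joint arm with a two-finger parallel gripper is mounted at the origin on the work surface. World frame = base frame: x ahead of the robot, y to its left, z up, the work surface at z = 0. Lengths are in m, angles in rad, forces in N, time in s.
With the tool pointing down it reaches from about 0.275 to 0.725 m from the base axis. Payload 15.9 kg.
Tool frame: the origin (TCP) lies at the very end of the fingers, on their centre line; the grasp point (between the pads) lies 19 mm behind it (r.hold_point_z is the distance from the TCP to the grasp point, in m); z points along the fingers, x is the direction in which the jaws open and shut, and the axes are right-handed (so a half turn about z gives the same grasp; the last joint's range is limited). The gripper opens to 85 mm and grips with 20 to 120 N. Pads are 22 mm wide; open, the fingers measure 114 mm over their backs; the gripper's body (76 mm by 85 mm) begins 54 mm behind the grasp point. The pads swing forward as they close: fully open they stand 13 mm farther back than shut.
Start: joints at [1.268, 0.213, -0.034, 1.323, 0, 1.571], TCP at [0.149, 0.477, 0.231] pointing down, gripper open.
Joint ranges: [-2.98, 2.98], [-0.74, 1.72], [-1.14, 1.35], [-2.1, 2.04], [-1.57, 1.44], [-3.14, 3.14]. Speed limits (rad/s): [1.89, 1.89, 2.39, 2.57, 3.14, 3.14].

## Interface

Orientations are given as [roll, pitch, yaw] about the fixed x, y, z axes, in that order (R = Rz(yaw) Ry(pitch) Rx(roll)).
In Python, from plant import r, viewer, workorder gives the robot as it stands.
- The arm moves only by the tool jog_arm, never from a script. Its argument "deltas" is a list that holds one entry, the list of rows, each a list of 7 numbers: the shift along the tool's x, y, z in m, then the turn, a rotation vector about the tool's x, y, z in degrees, then the finger opening in m, from 0 to 0.0854. In form: [[[dx, dy, dz, rx, ry, rz, claw], ...]]. A call has 1 to 5 rows; each row is the pose to reach, as a shift and turn from the pose commanded when the call began, along the tool's axes at that moment; what a row does not reach only later rows make up. A row lasts 1/12 s, in which the tool goes at most 41.7 mm and 7.16 degrees, less where a joint would pass 70% of its speed; a pose out of reach is approached as far as the arm can. A call with a gripper value outside its range is refused whole. The fingers move at their own pace and stop on an object; "squeeze" is the grip in N (left out, the last holds). Time passes only in rows, so rows that repeat a pose let the fingers close. It gives the time, the measured TCP pose, the force and the opening at its end, in the units of the state.
- r.observe(): the state, without advancing time (a new reading comes with each control period).
- viewer.get_image(name): name is "scene" or "top" or "wrist"; returns a dict with "pixels" (480x640x3 uint8, blue, green, red), "intrinsics" (3x3 intrinsics, pixels), "dist_coeffs" ([k1, k2, p1, p2, k3] as OpenCV has them; the pictures are not rectified), "extrinsics" (4x4, takes a point from camera to world coordinates); the wrist camera has in their place "mount" (4x4, takes a point from camera to tool coordinates, whose origin is the TCP and whose axes are the tool frame's). Camera axes: x right, y down, z forward; pixel columns grow to the right and rows downward; lengths in m; the calibration is good to about 2 mm. A picture is of the moment at which its call begins: read the wrist's pose just before it. There is no depth.
- workorder.finish_job(): hands the job in, once; it reports no verdict.
The state is a dict: "time": time; "joints": joint angles; "dq": joint speeds; "tau": joint torques, N m; "tcp_pos": TCP position; "tool_rot": TCP orientation; "ft_force": force on the tool from outside, world axes, zero at the start; "torque": the same for the moment, N m; "finger_gap": finger opening in m.
Only numpy, scipy, OpenCV 4.12 (cv2) and the standard library are available. Lean on these libraries where they do the work, as an engineer would, in place of code of your own. Each camera call takes 0.05 s, during which the arm holds its last target.

## Task

Pick up the green levelling wedge by its white stem and use it to sweep the four loose vial caps from in front of the gel-casting deck onto the blue mat, without touching the caps with the gripper or lifting them off the bench. Then, with the wedge flat on the bench, push its thin end squarely under the middle of the deck's red front edge until the deck just lifts off its rest pads, about 5 mm, with the edge standing over the yellow band on the slope, and finish still gripping the wedge there with the deck resting on it. Never lift the deck edge much higher than that or touch the deck with the gripper, and leave the two jars and the blue cone alone.

Things in the scene. Friction and masses are not known exactly. Their poses are not given: they have to be found in the camera images.
- wedge_grip (a point): Centre of the wedge's white grip stem, 55 mm above the wedge's underside. Axes: x towards the thin end, y across, z up. The stem is 30 mm (x) by 24 mm (y), from 28 to 82 mm above the underside. Thin end 111 mm ahead (+x) of this point, back face 15 mm behind. The wedge starts flat on the grey mat, across the deck's middle from the blue mat.
- wedge: Green plastic wedge, 60 mm wide, 126 mm long, 180 g. From the thin end, 4 mm high, its top slopes up evenly over 96 mm to 28 mm, then stays 28 mm high under the stem. A yellow band crosses the slope 44 to 68 mm back from the thin end. Origin: on its underside straight below the stem's centre; axes as wedge_grip.
- station: Fixed stand of the deck. Origin: on the bench, under the middle of the deck's front edge. Axes: x level, from the front edge in under the deck (away from the robot), y along the edge, z up. Two black rest pads, 12 mm high, stand under the deck's front corners; between them the way in is free 68 mm either side of the middle and 185 mm deep.
- deck: Aluminium deck, 200 mm deep, 180 wide, 8 thick, red front edge, white tray on top (to 46 mm). Hinged along its far edge; its weight puts 2 to 6 N on the front edge, so the wedge takes some 3 to 15 N to push. Origin: middle of the lower front edge, 12 mm over the bench at rest; its z shows the lift. The wedge meets it with its thin end 32 mm past it; each 4 mm more lifts it 1 mm.
- collect_mat: Blue mat with a white border, flat on the bench (no rim, under 2 mm thick), 180 mm along its x and 160 mm along its y, parallel to the station. It lies left or right of the space in front of the deck. Origin: its centre.
- cap0: Loose chunky vial cap (orange), a solid disc of 26 mm diameter, 16 mm tall, 12 g, standing flat 35 to 100 mm in front of the deck edge, within 35 mm of its middle. Origin: centre of its underside.
- cap1: Loose chunky vial cap (white), a solid disc of 26 mm diameter, 16 mm tall, 12 g, standing flat 35 to 100 mm in front of the deck edge, within 35 mm of its middle. Origin: centre of its underside.
- cap2: Loose chunky vial cap (orange), a solid disc of 26 mm diameter, 16 mm tall, 12 g, standing flat 35 to 100 mm in front of the deck edge, within 35 mm of its middle. Origin: centre of its underside.
- cap3: Loose chunky vial cap (white), a solid disc of 26 mm diameter, 16 mm tall, 12 g, standing flat 35 to 100 mm in front of the deck edge, within 35 mm of its middle. Origin: centre of its underside.
- jar_pink: Bystander: pink closed jar, 42 mm diameter, 62 mm tall, standing beside the deck. Origin: centre of its underside.
- jar_green: Bystander: green closed jar, 42 mm diameter, 62 mm tall, standing on the other side of the deck. Origin: centre of its underside.
- blue_cone: Bystander: blue cone, 76 mm diameter at the foot, 85 mm tall, standing beyond a jar. Origin: centre of its underside.
Things that resemble listed ones, but are neither listed nor needed, are in the scene too. Of the things like the wedge, leave any that is brown, orange or pink; of the rest the larger one is meant.

How it is judged:
On the way:
1. all four caps have been swept onto the blue mat and lie still there (x of cap0 in the frame of collect_mat between -0.09 and 0.09 m and y of cap0 in the frame of collect_mat between -0.08 and 0.08 m and linear speed of each of cap0, cap1, cap2, cap3 below 0.03 m/s and height (world z) of each of cap0, cap1, cap2, cap3 below 0.02 m and x of cap1 in the frame of collect_mat between -0.09 and 0.09 m and y of cap1 in the frame of collect_mat between -0.08 and 0.08 m and x of cap2 in the frame of collect_mat between -0.09 and 0.09 m and y of cap2 in the frame of collect_mat between -0.08 and 0.08 m and x of cap3 in the frame of collect_mat between -0.09 and 0.09 m and y of cap3 in the frame of collect_mat between -0.08 and 0.08 m), for 0.2 s.
At the end, for the whole second after the job is handed in: All caps lie still, centres on the blue mat. The deck edge is still, 2 to 10 mm above rest, borne by the wedge, which is flat on the bench (under 5 mm up, 0.1 rad), within 0.25 rad and 30 mm of the station's centre line, and gripped by the fingers (over 2 N) (all of step 1 and height (world z) of deck between 0.0138 and 0.022 m and contact force between wedge and deck above 0.5 N and contact force between the fingers and wedge above 2 N and height (world z) of wedge below 0.005 m and angle between wedge's own z axis and vertical below 0.1 rad and linear speed of wedge below 0.02 m/s and angular speed of deck below 0.05 rad/s and angle between the x axis of wedge and the x axis of station, either way round below 0.25 rad and y of wedge in the frame of station between -0.03 and 0.03 m); the arm keeps its last pose, push and grip.
It fails at once if the deck's front edge is raised more than 18 mm above its rest (height (world z) of deck above 0.03 m).
It fails at once if the gripper or arm touches the deck (contact force between any of the fingers, the arm and deck above 1 N).
It fails at once if the gripper or arm touches a cap (contact force between any of the fingers, the arm and cap0 above 0.5 N or contact force between any of the fingers, the arm and cap1 above 0.5 N or contact force between any of the fingers, the arm and cap2 above 0.5 N or contact force between any of the fingers, the arm and cap3 above 0.5 N).
It fails at once if a cap is lifted more than 30 mm (height (world z) of any of cap0, cap1, cap2, cap3 above 0.03 m).
It fails at once if a jar or the cone is moved more than 20 mm or tipped (distance of any of jar_pink, jar_green, blue_cone from where it was at the start of the episode above 0.02 m or angle between any of jar_pink, jar_green, blue_cone's own z axis and vertical above 0.3 rad).
It also fails if it takes over 42 s, if anything falls off the work surface, if the arm or the gripper's body presses on something with over 40 N, if the wrist force passes 120 N, or if a joint passes its speed limit or range.

## Working session

There is one attempt and no reset: what is moved stays moved. The work goes in short steps, Python scripts to look and compute and a tool call to move; the robot and the scene stay as the last step left them, time stands still between calls to the robot, and variables do not carry over. Pictures are saved under pics/ and viewed, and the job is handed in when it is done.

Besides the shell and the picture viewer there is one more tool, called in YAML: its name, and indented under it one key for each argument. jog_arm: Moves the arm, as the interface text tells. Its arguments: {"type":"object","properties":{"deltas":{"type":"array"},"squeeze":{"type":"number"}},"required":["deltas"]}

```bash
ls; mkdir -p pics; python3 - <<'E'
from plant import r, viewer, workorder
import cv2,numpy as np,pickle
o=r.observe();print(o, r.hold_point_z)
d={}
for n in ("scene","top","wrist"):
    im=viewer.get_image(n);d[n]=im;cv2.imwrite(f'pics/{n}0.png',im['pixels'])
    print(n,im['intrinsics'],im['dist_coeffs'],im.get('extrinsics',im.get('mount')))
pickle.dump((o,d),open('shot0.pkl','wb'))
E
```

```text
pics
{'time': 0.0, 'joints': array([ 1.26799864e+00,  2.13355259e-01, -3.50312178e-02,  1.32347654e+00,
        4.84584167e-05,  1.57078892e+00]), 'dq': array([-1.17064320e-03,  7.94966510e-04,  7.40666066e-05,  1.01453680e-03,
        4.15741144e-04, -4.18535845e-05]), 'tau': array([ 4.17086912e-04, -6.86154199e+01,  4.87118483e+01,  1.75495574e-02,
       -4.37071537e-05, -1.87198054e-05]), 'tcp_pos': array([0.14898669, 0.47695474, 0.23082766]), 'tool_rot': array([-3.14154419e+00,  1.06669290e-03,  1.26800604e+00]), 'ft_force': array([0.33698449, 0.07504067, 0.21407841]), 'torque': array([ 0.04144521, -0.05713318,  0.03573056]), 'finger_gap': 0.08522220931164073} 0.0187
scene [[543.78431544   0.         321.38359503]
 [  0.         543.78431544 240.61821494]
 [  0.           0.           1.        ]] [0.00755647 0.         0.         0.         0.        ] [[ 0.51648024  0.68417959 -0.51492374  1.14907031]
 [ 0.856231   -0.40504837  0.3206311  -0.37709978]
 [ 0.01080024 -0.60649329 -0.79501525  0.93638769]
 [ 0.          0.          0.          1.        ]]
top [[446.96746227   0.         320.28646285]
 [  0.         446.96746227 251.38988565]
 [  0.           0.           1.        ]] [-0.03455093  0.          0.          0.          0.        ] [[-0.0295481  -0.98026771  0.19545366  0.42769575]
 [-0.99943328  0.03212848  0.01004411 -0.01679801]
 [-0.01612554 -0.1950461  -0.9806615   0.91444218]
 [ 0.          0.          0.          1.        ]]
wrist [[389.89936055   0.         316.60037127]
 [  0.         389.89936055 237.25059695]
 [  0.           0.           1.        ]] [-0.01907772  0.          0.          0.          0.        ] [[ 9.99999952e-01 -2.19949937e-04  2.18914290e-04 -6.02172564e-04]
 [ 1.56393754e-04  9.66500107e-01  2.56666162e-01 -6.36002261e-02]
 [-2.68034391e-04 -2.56666115e-01  9.66500095e-01 -1.41480362e-01]
 [ 0.00000000e+00  0.00000000e+00  0.00000000e+00  1.00000000e+00]]
```

View pics/scene0.png

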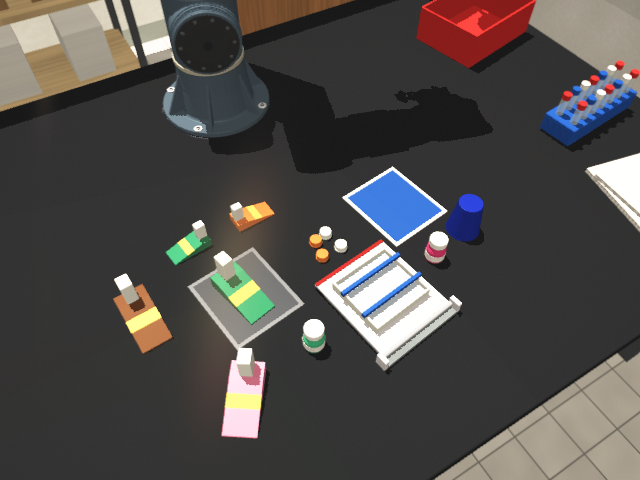

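View pics/top0.png

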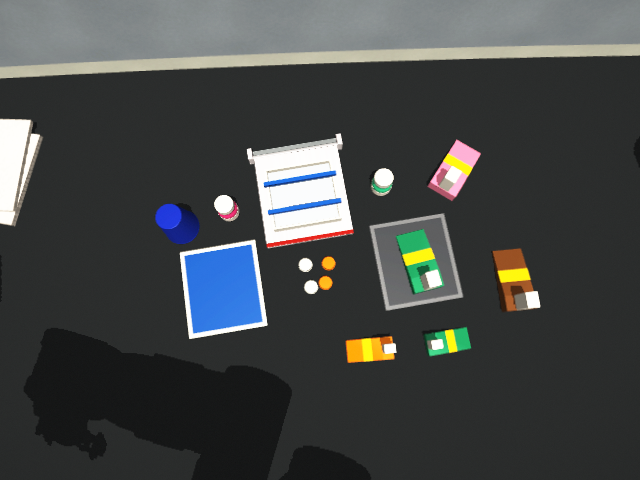

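View pics/wrist0.png

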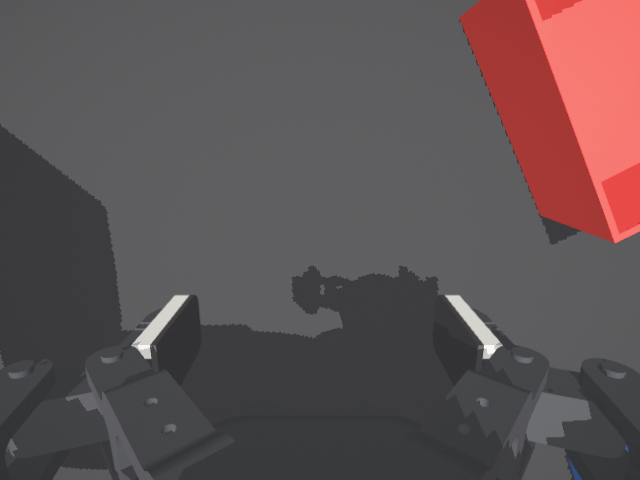

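The scene view shows the wedge-like things. The target is the large green one on the grey mat, at top (418,262) and scene (243,287). The others are small green (447,341 top), orange (370,349), brown (515,280) and pink (455,170). The blue mat is at (224,289) top, left of the deck. The caps are near (318,275) and the red front edge is at (310,239).

```bash
cat > h.py <<'E'
import numpy as np,cv2
from scipy.spatial.transform import Rotation as R
def ext(im,o=None):
    if 'extrinsics' in im: return np.array(im['extrinsics'])
    T=np.eye(4);T[:3,:3]=R.from_euler('xyz',o['tool_rot']).as_matrix();T[:3,3]=o['tcp_pos'];return T@np.array(im['mount'])
def rays(im,px,o=None):
    p=cv2.undistortPoints(np.array(px,float).reshape(-1,1,2),np.array(im['intrinsics']),np.array(im['dist_coeffs'],float)).reshape(-1,2)
    E=ext(im,o);d=np.c_[p,np.ones(len(p))]@E[:3,:3].T
    return E[:3,3],d
def onz(im,px,z,o=None):
    c,d=rays(im,px,o);return c+d*((z-c[2])/d[:,2])[:,None]
def tri(a,b):
    (c1,d1),(c2,d2)=a,b;d1=d1[0];d2=d2[0]
    A=np.c_[d1,-d2];s=np.linalg.lstsq(A,c2-c1,rcond=None)[0]
    p,q=c1+s[0]*d1,c2+s[1]*d2;return (p+q)/2,np.linalg.norm(p-q)
def proj(im,P,o=None):
    E=np.linalg.inv(ext(im,o));return cv2.projectPoints(np.array(P,float).reshape(-1,1,3),cv2.Rodrigues(E[:3,:3])[0],E[:3,3],np.array(im['intrinsics']),np.array(im['dist_coeffs'],float))[0].reshape(-1,2)
def hsv(im): return cv2.cvtColor(im['pixels'],cv2.COLOR_BGR2HSV)
def blobs(m,amin=30):
    n,l,s,c=cv2.connectedComponentsWithStats(m.astype(np.uint8))
    return [(s[i,4],c[i].round(1).tolist(),s[i,:4].tolist(),l==i) for i in range(1,n) if s[i,4]>=amin]
E
python3 - <<'E'
from h import *;import pickle
o,d=pickle.load(open('shot0.pkl','rb'))
for n in ('top','scene'):
    im=d[n];H=hsv(im);h,s,v=[H[...,i].astype(int) for i in range(3)]
    M={'green':(h>50)&(h<90)&(s>120)&(v>60),'yellow':(h>24)&(h<34)&(s>150)&(v>120),'orange':(h>8)&(h<20)&(s>170)&(v>150),'red':((h<4)|(h>176))&(s>170)&(v>100),'blue':(h>100)&(h<118)&(s>150)&(v>120),'white':(s<45)&(v>170)}
    for k,m in M.items():
        print(n,k,[b[:3] for b in blobs(m,35)])
    # upscaled crops
t=d['top']['pixels'][130:350,160:500];cv2.imwrite('pics/topc.png',cv2.resize(t,None,fx=2.35,fy=2.35,interpolation=cv2.INTER_CUBIC))
t=d['scene']['pixels'][160:380,150:500];cv2.imwrite('pics/scc.png',cv2.resize(t,None,fx=2.25,fy=2.25,interpolation=cv2.INTER_CUBIC))
E
```

```text
top green [(np.int32(77), [379.9, 187.7], [372, 179, 20, 14]), (np.int32(586), [412.3, 241.4], [396, 229, 34, 26]), (np.int32(556), [420.7, 273.7], [406, 259, 38, 35]), (np.int32(315), [461.9, 338.4], [453, 327, 18, 24]), (np.int32(299), [437.2, 342.8], [425, 331, 24, 25])]
top yellow [(np.int32(246), [457.7, 164.0], [444, 154, 28, 21]), (np.int32(341), [418.1, 256.3], [402, 248, 33, 18]), (np.int32(336), [513.7, 274.9], [498, 268, 32, 14]), (np.int32(183), [450.7, 340.6], [445, 329, 12, 24]), (np.int32(211), [366.9, 349.6], [362, 339, 11, 22])]
top orange [(np.int32(539), [509.0, 259.3], [493, 249, 34, 22]), (np.int32(45), [328.7, 264.7], [322, 257, 14, 13]), (np.int32(52), [325.4, 283.3], [319, 276, 14, 14]), (np.int32(336), [514.6, 291.3], [502, 280, 31, 31]), (np.int32(111), [384.1, 340.6], [371, 336, 22, 18]), (np.int32(66), [351.6, 352.0], [346, 339, 18, 24]), (np.int32(37), [384.3, 358.5], [373, 353, 22, 8])]
top red [(np.int32(299), [309.7, 238.0], [266, 229, 88, 18])]
top blue [(np.int32(349), [299.9, 178.3], [264, 171, 72, 16]), (np.int32(325), [304.2, 205.9], [268, 198, 73
[... 3607 characters left out ...]
19, 22, 22]), (np.int32(70), [311.8, 347.9], [303, 342, 20, 10]), (np.int32(91), [614.1, 360.2], [607, 355, 15, 12]), (np.int32(79), [584.9, 380.5], [577, 376, 18, 10]), (np.int32(146), [594.3, 393.8], [585, 380, 18, 30]), (np.int32(1332), [583.0, 417.6], [552, 393, 62, 52]), (np.int32(305), [625.3, 408.1], [613, 399, 27, 19]), (np.int32(303), [527.6, 420.1], [510, 407, 37, 27]), (np.int32(926), [240.6, 421.9], [222, 408, 38, 29]), (np.int32(1305), [546.5, 446.7], [526, 416, 40, 61]), (np.int32(364), [492.5, 444.4], [474, 430, 38, 30]), (np.int32(745), [606.1, 454.1], [589, 432, 36, 46]), (np.int32(254), [514.1, 457.7], [504, 443, 19, 31]), (np.int32(56), [635.7, 475.6], [629, 469, 11, 11])]
```

View pics/topc.png

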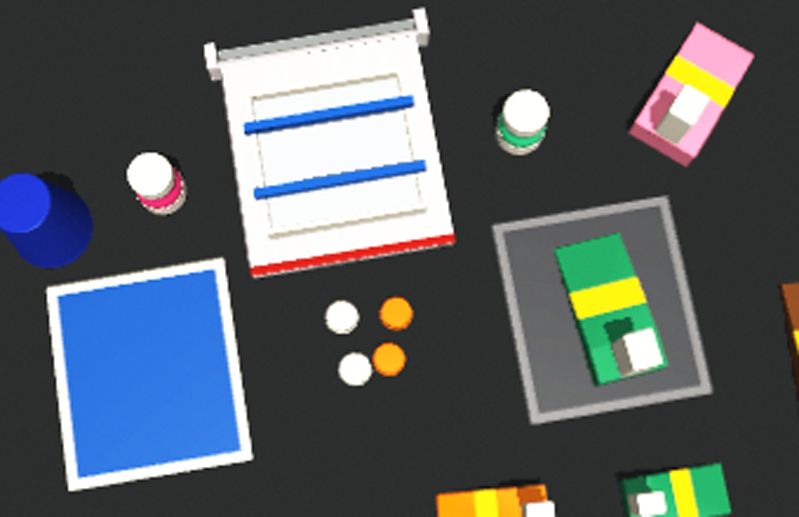

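View pics/scc.png

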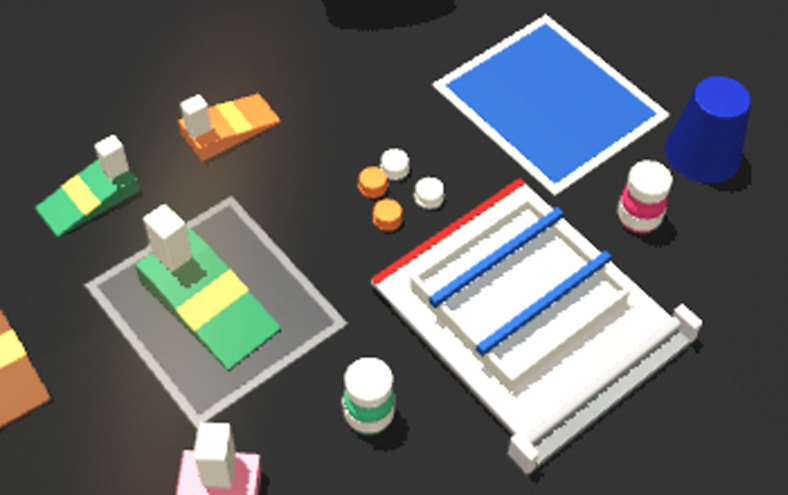

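```bash
python3 - <<'E'
from h import *;import pickle
o,d=pickle.load(open('shot0.pkl','rb'))
T,S=d['top'],d['scene']
np.set_printoptions(precision=4,suppress=True)
def masks(im):
    H=hsv(im);return [H[...,i].astype(int) for i in range(3)]
h,s,v=masks(T);
# red edge
def quad(m):
    c=max(cv2.findContours(m.astype(np.uint8),0,2)[0],key=cv2.contourArea);return cv2.boxPoints(cv2.minAreaRect(c)),cv2.minAreaRect(c)
def pick(m,near):
    b=[x for x in blobs(m,20)];return min(b,key=lambda x:np.hypot(*(np.array(x[1])-near)))[3]
redT=pick(((h<4)|(h>176))&(s>150)&(v>80),(310,238));print('redT',quad(redT)[0].tolist())
blT=pick((h>100)&(h<118)&(s>150)&(v>120),(222,288));q=quad(blT)[0];print('mat blue quad',onz(T,q,0.001));print('c',onz(T,[q.mean(0)],0.001))
yT=pick((h>22)&(h<34)&(s>130)&(v>110),(418,256));print('yellowT',quad(yT)[0].tolist(),blobs(yT)[0][1])
wT=pick((s<45)&(v>195),(433,279));print('stemT',quad(wT)[0].tolist(),blobs(wT)[0][:3])
h2,s2,v2=masks(S)
yS=pick((h2>22)&(h2<38)&(s2>90)&(v2>150),(244,291));print('yellowS',quad(yS)[0].tolist(),blobs(yS)[0][:3])
redS=pick(((h2<4)|(h2>176))&(s2>150)&(v2>80),(348,262));print('redS',quad(redS)[0].tolist())
print('yellow tri',tri(rays(T,[blobs(yT)[0][1]]),rays(S,[blobs(yS)[0][1]])))
for n,a,b in (('w1',(305.1,264.7),(340.3,245)),('w2',(310.6,286.7),(325.1,232.2)),('o1',(328.7,264.2),(321.6,255.5)),('o2',(325.4,283.0),(315.4,240.5))):
    print(n,onz(T,[a],.014),onz(S,[b],.011), tri(rays(T,[a]),rays(S,[b])))
for n,im,x0,y0,f in (('t',T,390,222,10),('s',S,200,240,8)):
    c=im['pixels'][y0:y0+80,x0-10:x0+75] if n=='t' else im['pixels'][y0:y0+90,x0:x0+90]
    cv2.imwrite(f'pics/w{n}.png',cv2.resize(c,None,fx=7,fy=7 if n=='t' else 6.6,interpolation=cv2.INTER_NEAREST))
E
```

```text
redT [[265.5946044921875, 243.56756591796875], [353.0, 229.0], [353.56756591796875, 232.4053955078125], [266.16217041015625, 246.97296142578125]]
mat blue quad [[0.6134 0.2825 0.001 ]
 [0.6293 0.1381 0.001 ]
 [0.4662 0.1157 0.001 ]
 [0.4507 0.2552 0.001 ]]
c [[0.5386 0.1975 0.001 ]]
yellowT [[401.6470947265625, 254.58822631835938], [432.00006103515625, 246.99998474121094], [434.7647705078125, 258.0588073730469], [404.41180419921875, 265.64703369140625]] [418.1, 256.3]
stemT [[424.6513977050781, 272.50457763671875], [437.0367126464844, 268.78900146484375], [441.6605529785156, 284.20184326171875], [429.2752380371094, 287.91741943359375]] (np.int32(208), [433.2, 278.3], [425, 270, 17, 18])
yellowS [[227.4000244140625, 297.20001220703125], [252.68002319335938, 278.239990234375], [260.2400207519531, 288.32000732421875], [234.96002197265625, 307.280029296875]] (np.int32(391), [243.7, 292.9], [228, 280, 33, 27])
redS [[314.5678405761719, 282.8939208984375], [380.6236267089844, 237.97598266601562], [382.6882019042969, 241.0120849609375], [316.6324157714844, 285.9300231933594]]
yellow tri (array([ 0.5891, -0.2061,  0.0207]), np.float64(0.0005114716827309271))
w1 [[0.5805 0.0243 0.014 ]] [[0.5803 0.0247 0.011 ]] (array([0.5808, 0.0243, 0.0119]), np.float64(4.3772671065104446e-05))
w2 [[0.535  0.0142 0.014 ]] [[0.5342 0.0149 0.011 ]] (array([0.5352, 0.0142, 0.0125]), np.float64(2.714887800764072e-05))
o1 [[ 0.5799 -0.024   0.014 ]] [[ 0.5835 -0.0238  0.011 ]] (array([ 0.5813, -0.0233,  0.0079]), np.float64(0.0015735206855103134))
o2 [[ 0.5416 -0.016   0.014 ]] [[ 0.5429 -0.0147  0.011 ]] (array([ 0.5423, -0.0153,  0.0106]), np.float64(0.0015484893145028464))
```

View pics/wt.png

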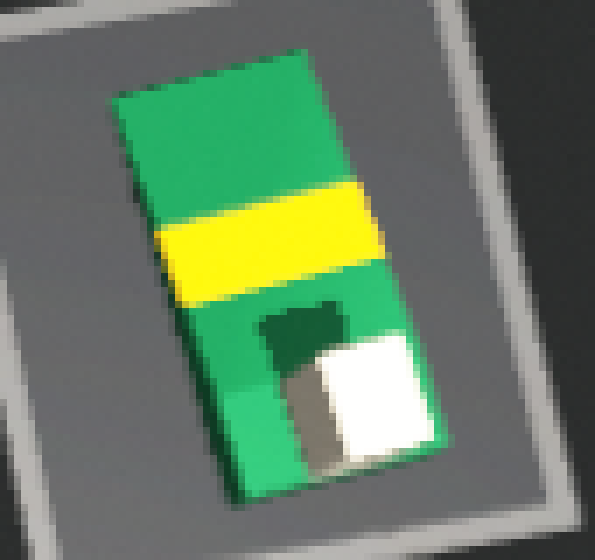

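View pics/ws.png

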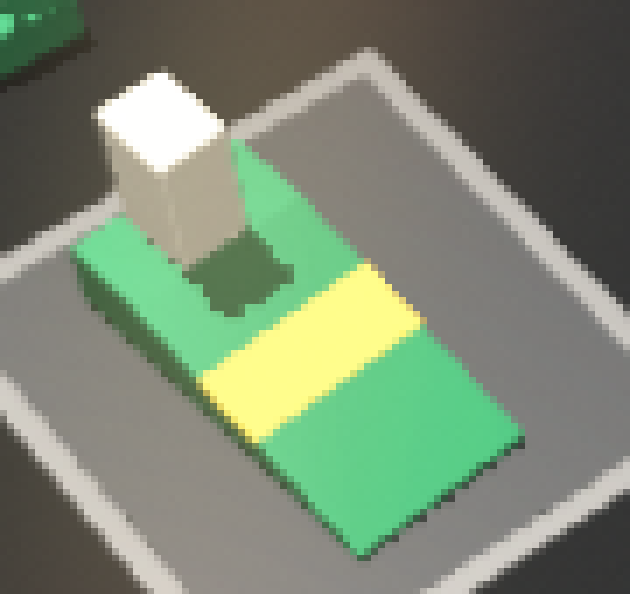

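```bash
python3 - <<'E'
from h import *;import pickle
o,d=pickle.load(open('shot0.pkl','rb'))
T,S=d['top'],d['scene']
np.set_printoptions(precision=4,suppress=True)
t=lambda a:np.array(a)/7-.5+[380,222]
s=lambda a:np.array(a)/[7,6.6]-.5+[200,240]
st=t([(315,357),(403,333),(435,437),(343,460)]);ss=s([(225,125),(162,170),(95,115),(160,72)])
print('stemtop tri',tri(rays(T,[st.mean(0)]),rays(S,[ss.mean(0)])))
c=onz(T,st,.082);print(c,c.mean(0),np.linalg.norm(np.diff(c,axis=0),axis=1)); c2=onz(S,ss,.082);print(c2.mean(0))
th=onz(T,t([(113,100),(308,50)]),.004);print('thin',th,th.mean(0)); 
ths=onz(S,s([(523,435),(362,557)]),.004);print('thinS',ths,ths.mean(0))
for z,ii in ((.015,0),(.021,1)):
    print('yel',onz(T,t([[(155,232),(362,181)],[(180,307),(383,255)]][ii]),z))
for nm,A in (('thinT',th),('thinS',ths)):
    v=A[0]-A[1];print(nm,'yaw from edge',np.arctan2(-v[0],v[1]) , np.linalg.norm(v))
# red edge front lower line corners
rt=np.array([[266.2,247.0],[353.6,232.4]]);rtu=np.array([[265.6,243.6],[353,229]])
for z in (.012,.02):print('redT',z,onz(T,rt,z),onz(T,rt,z).mean(0))
print('redT up z.02',onz(T,rtu,.02))
rs=np.array([[316.6,285.9],[382.7,241.0]]);rsu=np.array([[314.6,282.9],[380.6,238]])
print('redS up .02',onz(S,rs,.02),'front',onz(S,rsu,.02),onz(S,rsu,.012))
# mat outer
H=hsv(T);m=((H[...,1]<60)&(H[...,2]>150))|((H[...,0]>100)&(H[...,0]<118)&(H[...,1]>120)&(H[...,2]>100))
b=min(blobs(m,500),key=lambda x:np.hypot(x[1][0]-222,x[1][1]-289));c=cv2.findContours(b[3].astype(np.uint8),0,2)[0][0]
hull=cv2.convexHull(c);ap=cv2.approxPolyDP(hull,5,True).reshape(-1,2);g=onz(T,ap,.001);print('mat',g,g.mean(0))
# deck lines
E
```

```text
stemtop tri (array([ 0.5352, -0.2178,  0.0832]), np.float64(0.0007533899005737237))
[[ 0.5468 -0.2027  0.082 ]
 [ 0.5525 -0.2268  0.082 ]
 [ 0.5242 -0.2331  0.082 ]
 [ 0.5189 -0.2081  0.082 ]] [ 0.5356 -0.2177  0.082 ] [0.0248 0.029  0.0256]
[ 0.5341 -0.2178  0.082 ]
thin [[ 0.6372 -0.1657  0.004 ]
 [ 0.6506 -0.225   0.004 ]] [ 0.6439 -0.1954  0.004 ]
thinS [[ 0.6355 -0.1643  0.004 ]
 [ 0.6491 -0.2217  0.004 ]] [ 0.6423 -0.193   0.004 ]
yel [[ 0.5947 -0.1737  0.015 ]
 [ 0.6079 -0.2353  0.015 ]]
yel [[ 0.5714 -0.1785  0.021 ]
 [ 0.5847 -0.2383  0.021 ]]
thinT yaw from edge 0.22272695952096164 0.060761835108328194
thinS yaw from edge 0.23318107029347074 0.059009694616422796
redT 0.012 [[ 0.6205  0.104   0.012 ]
 [ 0.6454 -0.0778  0.012 ]] [0.633  0.0131 0.012 ]
redT 0.02 [[ 0.6188  0.1029  0.02  ]
 [ 0.6435 -0.0773  0.02  ]] [0.6311 0.0128 0.02  ]
redT up z.02 [[ 0.6259  0.1041  0.02  ]
 [ 0.6507 -0.0764  0.02  ]]
redS up .02 [[ 0.6479 -0.0743  0.02  ]
 [ 0.6227  0.1039  0.02  ]] front [[ 0.6397 -0.0742  0.02  ]
 [ 0.6138  0.1047  0.02  ]] [[ 0.6353 -0.0715  0.012 ]
 [ 0.6091  0.1089  0.012 ]]
mat [[0.6387 0.1311 0.001 ]
 [0.4634 0.1049 0.001 ]
 [0.4398 0.2635 0.001 ]
 [0.6181 0.2873 0.001 ]] [0.54   0.1967 0.001 ]
```

jog_arm:
  deltas:
    - [[-0.027,0.029,0,0,0,0,0.085],[-0.055,0.058,0,0,0,0,0.085],[-0.082,0.086,0,0,0,0,0.085],[-0.11,0.115,0,0,0,0,0.085],[-0.137,0.144,0,0,0,0,0.085]]
  squeeze: 60

```text
time: 0.57
tcp_pos: [0.2458, 0.3017, 0.2311]
tool_rot: [-3.142, 0.0, 1.269]
ft_force: [1.1, 0.0, 1.0]
finger_gap: 0.0848
```

jog_arm:
  deltas:
    - [[-0.027,0.029,0,0,0,0,0.085],[-0.055,0.058,0,0,0,0,0.085],[-0.082,0.086,0,0,0,0,0.085],[-0.11,0.115,0,0,0,0,0.085],[-0.137,0.144,0,0,0,0,0.085]]

```text
time: 0.98
tcp_pos: [0.3425, 0.1279, 0.2314]
tool_rot: [3.141, -0.0, 1.268]
ft_force: [1.4, 0.7, 0.2]
finger_gap: 0.085
```

jog_arm:
  deltas:
    - [[-0.027,0.029,0,0,0,0,0.085],[-0.055,0.058,0,0,0,0,0.085],[-0.082,0.086,0,0,0,0,0.085],[-0.11,0.115,0,0,0,0,0.085],[-0.137,0.144,0,0,0,0,0.085]]

```text
time: 1.4
tcp_pos: [0.4392, -0.0461, 0.2313]
tool_rot: [3.142, -0.0, 1.267]
ft_force: [0.1, 0.3, 0.3]
finger_gap: 0.0849
```

```bash
cat > go.py <<'E'
from plant import r
from h import *
import sys
np.set_printoptions(precision=4,suppress=True)
def go(x,y,z,yaw,pr=True):
    o=r.observe();Rt=R.from_euler('xyz',o['tool_rot']);d=Rt.inv().apply(np.array([x,y,z])-o['tcp_pos'])
    Rg=R.from_euler('xyz',[np.pi,0,yaw]);rv=(Rt.inv()*Rg).as_rotvec(degrees=True)
    print('t',o['time'],'tcp',o['tcp_pos'],'rot',o['tool_rot'],'q',o['joints'],'F',o['ft_force'],'gap',round(o['finger_gap'],4));print('delta',d,'rot',rv)
if len(sys.argv)>4: go(*map(float,sys.argv[1:5]))
E
python3 go.py .5355 -.2178 .15 1.79
```

```text
t 1.4 tcp [ 0.4392 -0.0461  0.2313] rot [ 3.1415 -0.      1.2675] q [-0.1047  0.093  -0.1768  1.301   0.      0.1986] F [0.0516 0.3083 0.3136] gap 0.0849
delta [-0.1351  0.1431  0.0813] rot [  0.0034  -0.0018 -29.9371]
```

jog_arm:
  deltas:
    - [[-0.027,0.029,0.01,0,0,-6,0.085],[-0.055,0.058,0.02,0,0,-12,0.085],[-0.082,0.086,0.03,0,0,-18,0.085],[-0.11,0.115,0.03,0,0,-24,0.085],[-0.135,0.143,0.03,0,0,-30,0.085]]

```text
time: 1.82
tcp_pos: [0.5351, -0.2176, 0.2003]
tool_rot: [-3.14, -0.001, 1.796]
ft_force: [1.6, 0.8, 0.9]
finger_gap: 0.085
```

jog_arm:
  deltas:
    - [[0,0,0,0,0,0,0.085],[0,0,0,0,0,0,0.085]]

```text
time: 1.98
tcp_pos: [0.5352, -0.2168, 0.2]
tool_rot: [-3.14, -0.001, 1.789]
ft_force: [-1.3, -0.3, -0.1]
finger_gap: 0.0853
```

```bash
cat > snap.py <<'E'
from plant import r,viewer
from h import *
import sys,pickle
o=r.observe();im=viewer.get_image(sys.argv[1]);cv2.imwrite(f'pics/{sys.argv[2]}.png',im['pixels']);pickle.dump((o,im),open(sys.argv[2]+'.pkl','wb'))
E
python3 snap.py wrist w1; python3 go.py .5355 -.2178 .15 1.79
```

```text
t 2.0333 tcp [ 0.5349 -0.2156  0.2006] rot [-3.1405 -0.0009  1.7896] q [-0.3833  0.3808  0.1162  1.3075  0.0002 -0.6021] F [ 0.6863  0.5474 -0.8842] gap 0.0849
delta [-0.0023  0.0002  0.0506] rot [-0.0622 -0.0539 -0.0226]
```

View pics/w1.png

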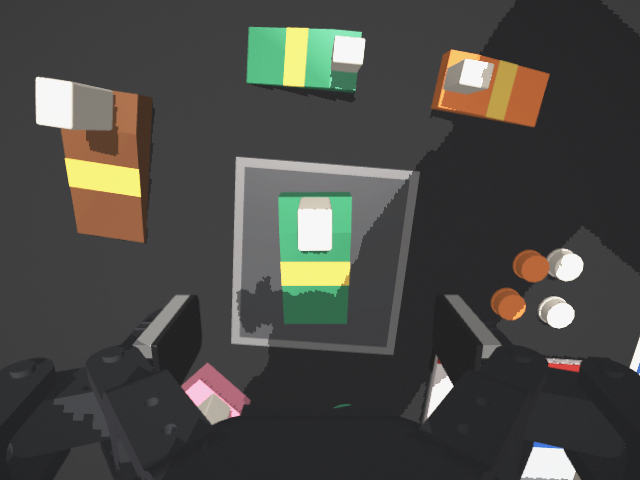

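The wrist view shows the target wedge straight below, with its stem top at (315,229) and its sides upright in the image, so the yaw fits. The small green wedge is at (305,58), and the caps are at right (510-565, 265-313). I'll check the stem position by ray.

```bash
python3 - <<'E'
from h import *;import pickle
o,im=pickle.load(open('w1.pkl','rb'))
np.set_printoptions(precision=4,suppress=True)
H=hsv(im);m=(H[...,1]<40)&(H[...,2]>200)
b=min(blobs(m,100),key=lambda x:np.hypot(x[1][0]-315,x[1][1]-229));print(b[:3])
P=onz(im,[b[1]],.082,o);print(P)
o0,d=pickle.load(open('shot0.pkl','rb'))
print('tri',tri(rays(im,[b[1]],o),rays(d['top'],[(433.0,278.5)])))
th=onz(im,[(284,323),(347.5,323)],.004,o);print(th,th.mean(0))
E
```

```text
(np.int32(1735), [314.5, 224.6], [298, 198, 34, 53])
[[ 0.5316 -0.22    0.082 ]]
tri (array([ 0.5351, -0.2199,  0.0715]), np.float64(0.0023891557602829304))
[[ 0.6493 -0.2241  0.004 ]
 [ 0.6362 -0.165   0.004 ]] [ 0.6427 -0.1945  0.004 ]
```

jog_arm:
  deltas:
    - [[-0.002,0,0.035,0,0,0,0.085],[-0.0025,0,0.07,0,0,0,0.085],[-0.0025,0,0.1,0,0,0,0.085],[-0.0025,0,0.13,0,0,0,0.085],[-0.0025,0,0.15,0,0,0,0.085]]

```text
time: 2.45
tcp_pos: [0.5341, -0.216, 0.0491]
tool_rot: [-3.14, -0.001, 1.792]
ft_force: [-0.7, 0.2, 0.7]
finger_gap: 0.0848
```

jog_arm:
  deltas:
    - [[0,0,0.007,0,0,0,0.085],[0,0,0.0125,0,0,0,0.085],[0,0,0.0125,0,0,0,0.085]]

```text
time: 2.7
tcp_pos: [0.5356, -0.2172, 0.0391]
tool_rot: [3.142, -0.0, 1.792]
ft_force: [0.3, 0.4, -0.1]
finger_gap: 0.0851
```

```bash
python3 go.py .5355 -.2180 .038 1.79;python3 snap.py wrist w2; python3 snap.py top t2
```

```text
t 2.7 tcp [ 0.5356 -0.2172  0.0391] rot [ 3.1416 -0.      1.7918] q [-0.3853  0.4763 -0.1622  0.9323  0.0001 -0.6064] F [ 0.2521  0.4121 -0.0584] gap 0.0851
delta [-0.0007 -0.0003  0.0011] rot [ 0.0023 -0.002   0.1059]
```

View pics/w2.png

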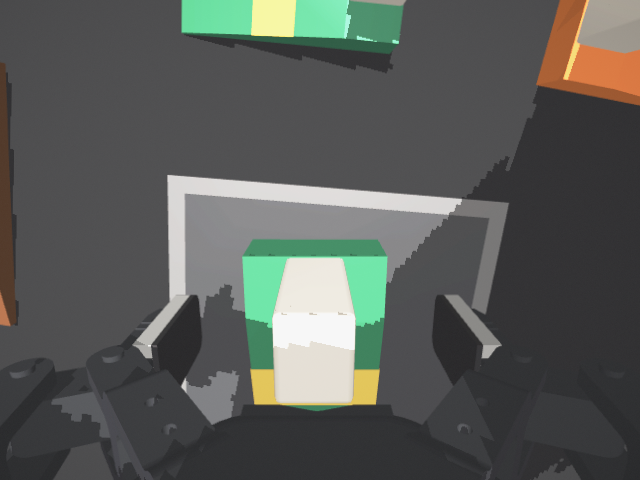

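The wrist view shows the stem centred between the pads (x≈315 against a pad midpoint of ≈318). I'll close the gripper.

jog_arm:
  deltas:
    - [[0,0,0,0,0,0,0.015],[0,0,0,0,0,0,0.015],[0,0,0,0,0,0,0.015],[0,0,0,0,0,0,0.015],[0,0,0,0,0,0,0.015]]
  squeeze: 80

```text
time: 3.22
tcp_pos: [0.5358, -0.2179, 0.039]
tool_rot: [3.141, 0.0, 1.792]
ft_force: [-0.3, 0.7, -0.9]
finger_gap: 0.0252
```

jog_arm:
  deltas:
    - [[0,0,0,0,0,0,0.015],[0,0,0,0,0,0,0.015],[0,0,0,0,0,0,0.015],[0,0,0,0,0,0,0.015]]

```text
time: 3.55
tcp_pos: [0.5358, -0.218, 0.0391]
tool_rot: [3.141, 0.0, 1.791]
ft_force: [-0.7, -0.7, 6.0]
finger_gap: 0.023
```

```bash
python3 go.py .5355 -.2180 .038 1.79
```

```text
t 3.55 tcp [ 0.5358 -0.218   0.0391] rot [3.1412 0.0004 1.7915] q [-0.3863  0.4768 -0.1614  0.9321 -0.0001 -0.607 ] F [-0.6728 -0.7008  5.9699] gap 0.023
delta [ 0.0001 -0.0003  0.0011] rot [0.0215 0.0205 0.0834]
```

jog_arm:
  deltas:
    - [[0,0,-0.002,0,0,0,0.015],[0.015,0.002,-0.003,0,0,1,0.015],[0.035,0.005,-0.003,0,0,2,0.015],[0.055,0.007,-0.003,0,0,3,0.015],[0.075,0.009,-0.003,0,0,4,0.015]]

```text
time: 3.97
tcp_pos: [0.5276, -0.1419, 0.0416]
tool_rot: [-3.141, -0.0, 1.72]
ft_force: [0.9, 0.6, -2.2]
finger_gap: 0.023
```

jog_arm:
  deltas:
    - [[0.02,0.002,0,0,0,0.8,0.015],[0.035,0.002,0,0,0,0.8,0.015],[0.035,0.002,0,0,0,0.8,0.015],[0.035,0.002,0,0,0,0.8,0.015]]

```text
time: 4.3
tcp_pos: [0.5246, -0.1072, 0.0418]
tool_rot: [-3.141, -0.0, 1.709]
ft_force: [0.3, -1.0, -1.4]
finger_gap: 0.0227
```

```bash
python3 go.py .5228 -.1016 .041 1.708;python3 snap.py wrist w3; python3 snap.py top t3;python3 snap.py scene s3
```

```text
t 4.3 tcp [ 0.5246 -0.1072  0.0418] rot [-3.1413 -0.      1.7092] q [-0.2016  0.3966 -0.2808  0.8937 -0.0001 -0.34  ] F [ 0.3375 -0.9582 -1.3649] gap 0.0227
delta [ 0.0058 -0.001   0.0008] rot [-0.0195 -0.0016  0.0705]
```

View pics/t3.png

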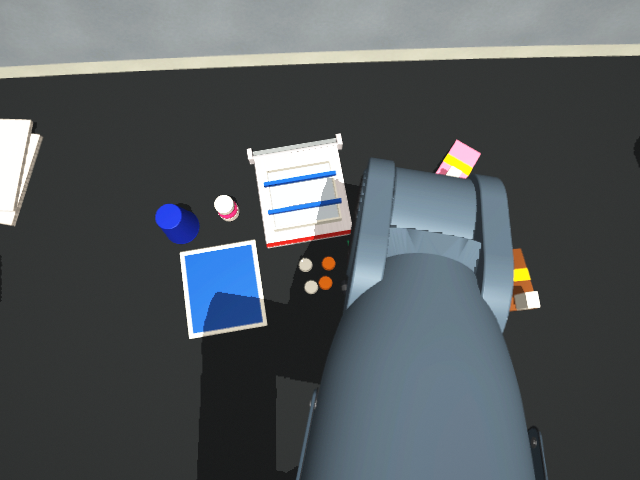

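View pics/s3.png

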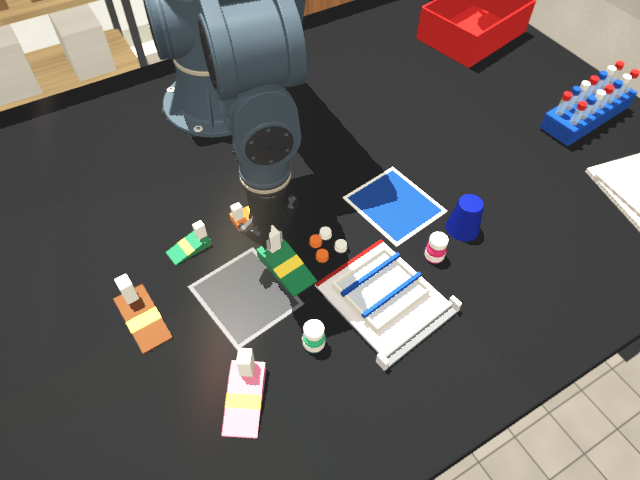

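View pics/w3.png

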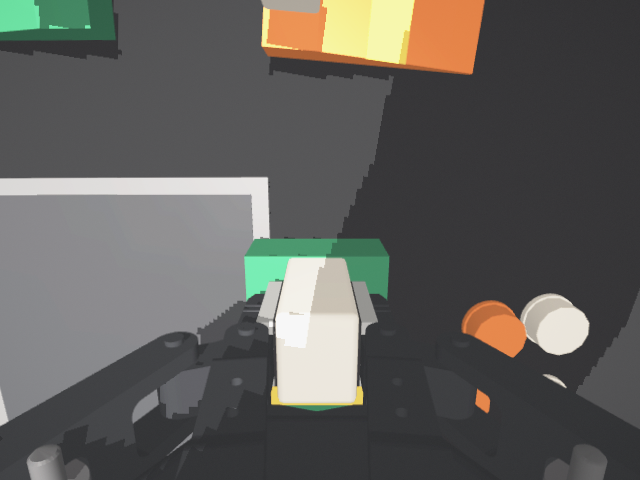

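```bash
python3 - <<'E'
from h import *;import pickle
o,im=pickle.load(open('s3.pkl','rb'))
c=im['pixels'][215:305,240:390];cv2.imwrite('pics/s3c.png',cv2.resize(c,None,fx=5.3,fy=5.3,interpolation=cv2.INTER_NEAREST))
E
```

```text
(no output)
```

View pics/s3c.png

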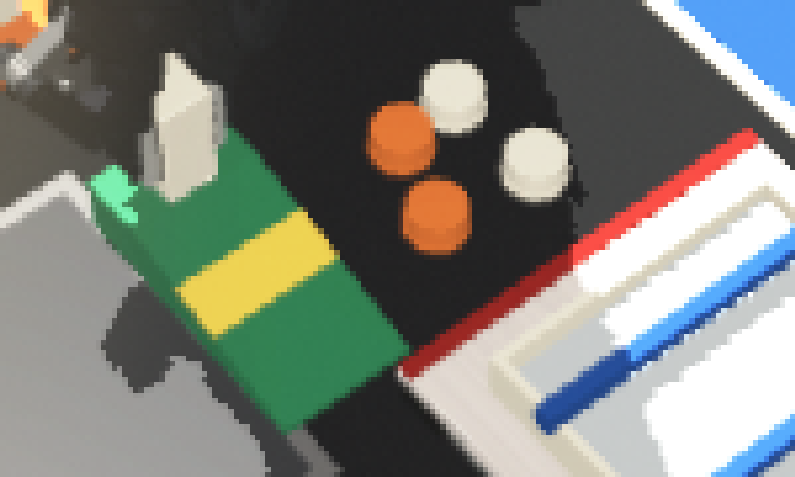

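```bash
python3 - <<'E'
from h import *;import pickle
np.set_printoptions(precision=4,suppress=True)
o,im=pickle.load(open('s3.pkl','rb'))
f=lambda a:np.array(a)/5.3-.5+[240,215]
P=onz(im,f([(408,350),(290,433)]),.007);D=onz(im,f([(398,371),(752,129)]),.02)
print(P,D)
O=np.array([.629,.014]);a=.137;u=np.array([np.cos(a),np.sin(a)]);w=np.array([-u[1],u[0]])
for p in [*P,*D,P.mean(0)]:print((p[:2]-O)@u,(p[:2]-O)@w)
v=P[0]-P[1];print(np.arctan2(-v[0],v[1]))
v=D[1]-D[0];print(np.arctan2(-v[0],v[1]))
E
```

```text
[[ 0.6295 -0.0637  0.007 ]
 [ 0.6388 -0.1208  0.007 ]] [[ 0.643  -0.0761  0.02  ]
 [ 0.6165  0.1048  0.02  ]]
-0.010068040346910095 -0.07699693406536942
-0.008682357008088306 -0.1349021020810593
0.0015438024725177967 -0.09116034859237478
3.484758650498623e-05 0.09168060447379582
-0.0093751986774992 -0.10594951807321434
0.16092565242115364
0.14525264036433164
```

jog_arm:
  deltas:
    - [[0.012,0,0,0,0,0,0.015],[0.024,-0.001,0,0,0,0,0.015],[0.036,-0.001,0,0,0,0,0.015],[0.048,-0.001,0,0,0,0,0.015],[0.06,-0.001,0,0,0,0,0.015]]

```text
time: 4.87
tcp_pos: [0.5152, -0.0471, 0.0418]
tool_rot: [-3.142, -0.0, 1.708]
ft_force: [0.1, 0.1, -1.6]
finger_gap: 0.0234
```

jog_arm:
  deltas:
    - [[0.01,0,0,0,0,0,0.015],[0.02,0,0,0,0,0,0.015],[0.03,0,0,0,0,0,0.015],[0.04,0,0,0,0,0,0.015],[0.05,0,0,0,0,0,0.015]]

```text
time: 5.28
tcp_pos: [0.5086, 0.0021, 0.0418]
tool_rot: [3.142, 0.0, 1.708]
ft_force: [-0.8, -0.3, -2.1]
finger_gap: 0.0226
```

```bash
python3 go.py .5228 -.1016 .041 1.708;python3 snap.py scene s4
```

```text
t 5.2833 tcp [0.5086 0.0021 0.0418] rot [3.1415 0.     1.7079] q [ 0.0041  0.3479 -0.3544  0.8685 -0.     -0.133 ] F [-0.8473 -0.2736 -2.1345] gap 0.0226
delta [-0.1046 -0.0001  0.0008] rot [ 0.0036  0.0019 -0.0075]
```

View pics/s4.png

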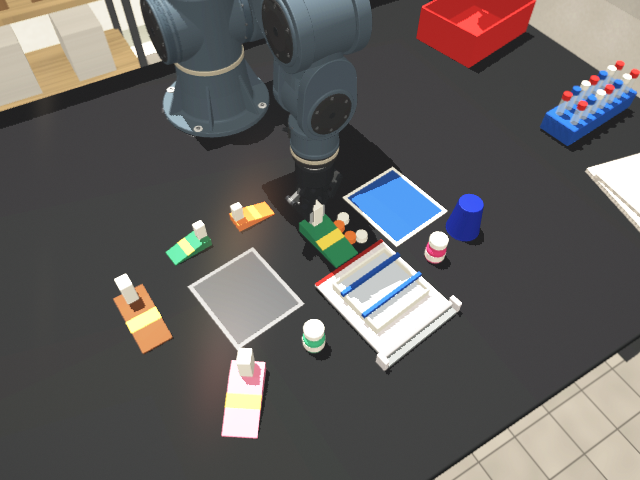

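The scene view shows all four caps ahead of the wedge's side, at (343,219), (338,228), (350,237) and (362,236). Carrying on.

jog_arm:
  deltas:
    - [[0.01,0,0,0,0,0,0.015],[0.02,0,0,0,0,0,0.015],[0.03,0,0,0,0,0,0.015],[0.04,0,0,0,0,0,0.015],[0.05,0,0,0,0,0,0.015]]

```text
time: 5.75
tcp_pos: [0.5017, 0.0516, 0.0418]
tool_rot: [-3.142, -0.0, 1.708]
ft_force: [0.9, -0.9, -1.4]
finger_gap: 0.0232
```

jog_arm:
  deltas:
    - [[0.01,0,0,0,0,0,0.015],[0.02,0,0,0,0,0,0.015],[0.03,0,0,0,0,0,0.015],[0.04,0,0,0,0,0,0.015],[0.048,0,0,0,0,0,0.015]]

```text
time: 6.17
tcp_pos: [0.4952, 0.0993, 0.0418]
tool_rot: [3.142, -0.0, 1.708]
ft_force: [-0.6, -1.1, -1.7]
finger_gap: 0.0231
```

```bash
python3 go.py .5228 -.1016 .041 1.708;python3 snap.py scene s5; python3 - <<'E'
import cv2
c=cv2.imread('pics/s5.png')[160:280,290:470];cv2.imwrite('pics/s5c.png',cv2.resize(c,None,fx=4.4,fy=4.4,interpolation=cv2.INTER_NEAREST))
E
```

```text
t 6.1667 tcp [0.4952 0.0993 0.0418] rot [ 3.1416 -0.0001  1.7082] q [ 0.1979  0.3415 -0.3639  0.8654  0.0001  0.0605] F [-0.6173 -1.083  -1.727 ] gap 0.0231
delta [-0.2028 -0.0001  0.0008] rot [ 0.0004 -0.0031  0.0098]
```

View pics/s5c.png

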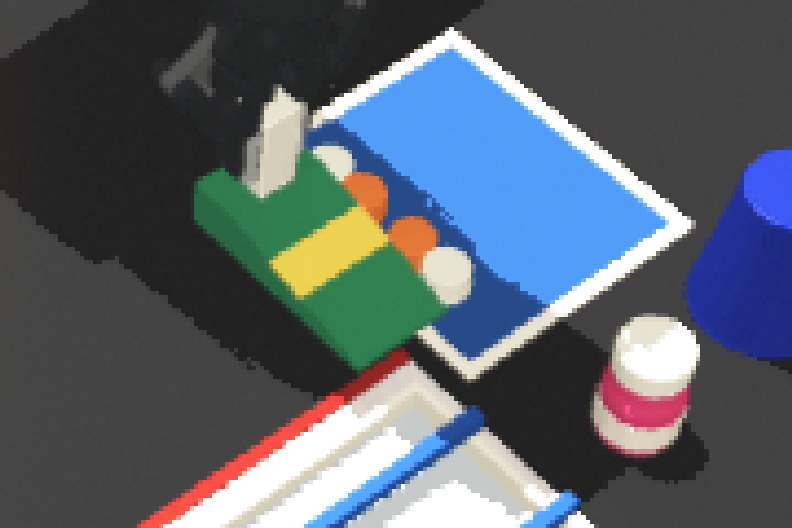

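The crop shows all four caps in a row along the wedge's side on the blue mat: white (333,162), orange (365,195), orange (412,243), white (447,272). I'll push on a little for margin, then back off.

jog_arm:
  deltas:
    - [[0.008,0,0,0,0,0,0.015],[0.014,0,0,0,0,0,0.015],[0.019,0,0,0,0,0,0.015],[0.022,0,0,0,0,0,0.015],[0.022,0,0,0,0,0,0.015]]

```text
time: 6.63
tcp_pos: [0.4923, 0.1204, 0.0418]
tool_rot: [-3.142, -0.0, 1.708]
ft_force: [0.6, 0.6, -2.0]
finger_gap: 0.0229
```

jog_arm:
  deltas:
    - [[-0.01,0,0,0,0,0,0.015],[-0.03,0,0,0,0,0,0.015],[-0.055,0,0,0,0,0,0.015],[-0.08,0,0,0,0,0,0.015],[-0.1,0,0,0,0,0,0.015]]

```text
time: 7.05
tcp_pos: [0.506, 0.0186, 0.0418]
tool_rot: [3.142, 0.0, 1.707]
ft_force: [0.7, 0.3, -2.1]
finger_gap: 0.0234
```

```bash
python3 go.py .5091 -.0025 .0385 1.708;python3 snap.py scene s6;python3 snap.py top t6; python3 - <<'E'
import cv2,numpy as np
c=cv2.imread('pics/s6.png')[160:290,290:470];c=cv2.resize(c,None,fx=4.4,fy=4.4,interpolation=cv2.INTER_NEAREST);cv2.imwrite('pics/s6c.png',c)
E
```

```text
t 7.05 tcp [0.506  0.0186 0.0418] rot [3.1415 0.0004 1.7072] q [ 0.0369  0.3438 -0.3603  0.8666 -0.0004 -0.0994] F [ 0.6796  0.3369 -2.12  ] gap 0.0234
delta [-0.0213  0.0002  0.0034] rot [ 0.0028  0.0255 -0.0481]
```

View pics/s6c.png

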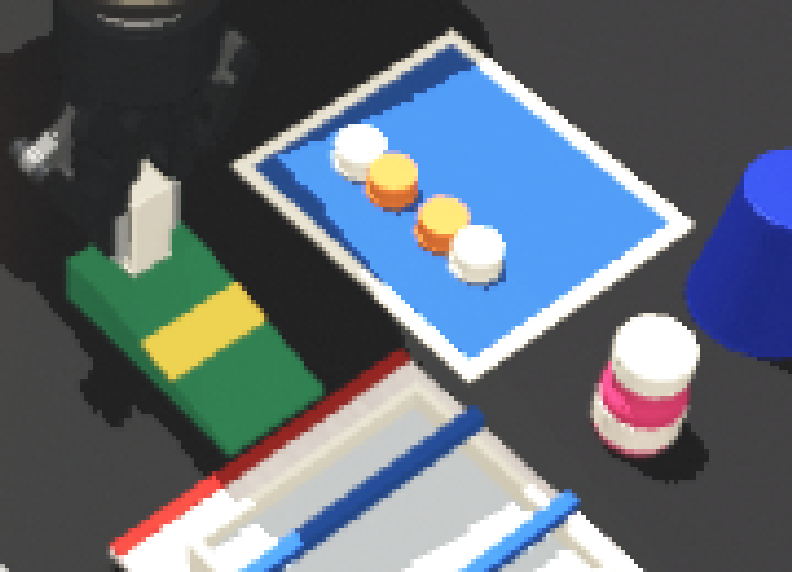

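View pics/t6.png

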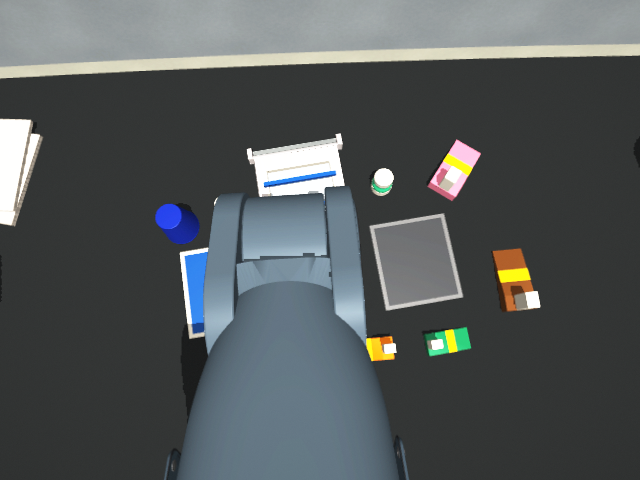

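All four caps stand apart on the blue mat, at crop (360,152), (392,180), (442,222) and (477,253), well inside the white border. Next I'll centre the wedge and lower it.

jog_arm:
  deltas:
    - [[-0.012,0,0,0,0,0,0.015],[-0.021,0,0,0,0,0,0.015],[-0.021,0,0.002,0,0,0,0.015],[-0.021,0,0.0035,0,0,0,0.015],[-0.021,0,0.0035,0,0,0,0.015]]

```text
time: 7.57
tcp_pos: [0.5091, -0.0007, 0.0392]
tool_rot: [3.141, 0.002, 1.707]
ft_force: [-5.3, -9.0, 17.8]
finger_gap: 0.0234
```

```bash
python3 go.py .5091 -.0025 .0385 1.708;python3 snap.py scene s7;python3 - <<'E'
import cv2,numpy as np
c=cv2.imread('pics/s7.png')[190:310,260:420];c=cv2.resize(c,None,fx=5,fy=5,interpolation=cv2.INTER_NEAREST);cv2.imwrite('pics/s7c.png',c)
E
```

```text
t 7.5667 tcp [ 0.5091 -0.0007  0.0392] rot [3.1409 0.002  1.7073] q [-0.0002  0.3509 -0.3577  0.8612 -0.0019 -0.1367] F [-5.3253 -9.0423 17.7994] gap 0.0234
delta [-0.0018 -0.0003  0.0007] rot [ 0.0404  0.1163 -0.0414]
```

View pics/s7c.png

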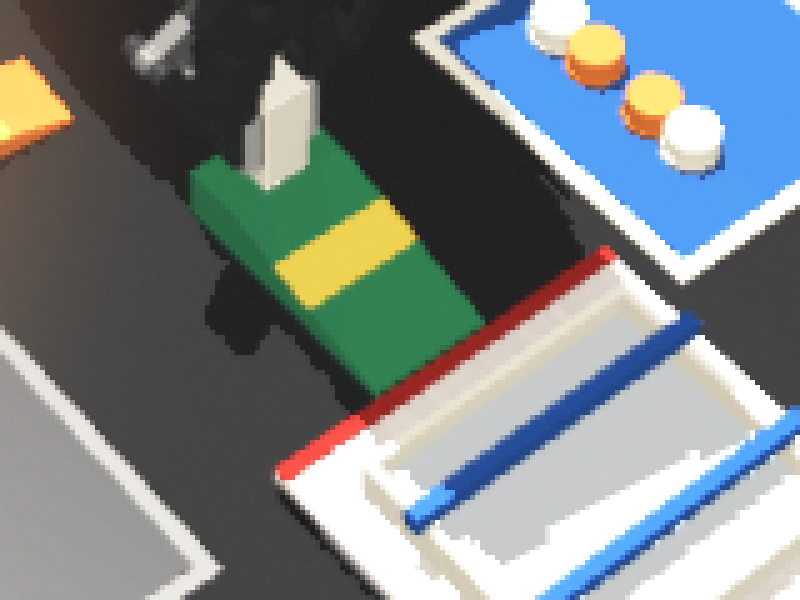

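```bash
python3 - <<'E'
from h import *;import pickle
np.set_printoptions(precision=4,suppress=True)
o,im=pickle.load(open('s7.pkl','rb'))
f=lambda a:np.array(a)/5-.5+[260,190]
P=onz(im,f([(484,322),(375,395)]),.004);D=onz(im,f([(276,474),(606,247)]),.02)
O=np.array([.629,.014]);a=.137;u=np.array([np.cos(a),np.sin(a)]);w=np.array([-u[1],u[0]])
for p in [*P,*D,P.mean(0),D.mean(0)]:print((p[:2]-O)@u,(p[:2]-O)@w)
E
```

```text
-0.011531388834608651 0.03219992332075234
-0.01153195751683425 -0.027923647705555044
0.0013050719698045029 -0.09070073002726195
-0.0007563907913700328 0.09042455804924181
-0.011531673175721395 0.002138137807598639
0.00027434058921729 -0.00013808598901008252
```

jog_arm:
  deltas:
    - [[-0.001,0.006,-0.0005,0,0,0,0.015],[-0.002,0.014,-0.0005,0,0,0,0.015],[-0.002,0.022,-0.0005,0,0,0,0.015],[-0.002,0.03,-0.0005,0,0,0,0.015],[-0.002,0.037,-0.0005,0,0,0,0.015]]

```text
time: 8.03
tcp_pos: [0.546, 0.0036, 0.0391]
tool_rot: [-3.141, -0.0, 1.708]
ft_force: [-9.8, -1.3, 15.5]
finger_gap: 0.0233
```

```bash
python3 go.py .5091 -.0025 .0385 1.708;python3 snap.py scene s8;python3 - <<'E'
import cv2,numpy as np
c=cv2.imread('pics/s8.png')[190:310,260:420];c=cv2.resize(c,None,fx=5,fy=5,interpolation=cv2.INTER_NEAREST);cv2.imwrite('pics/s8c.png',c)
E
```

```text
t 8.0333 tcp [0.546  0.0036 0.0391] rot [-3.1412 -0.0002  1.7084] q [ 0.0065  0.4185 -0.2545  0.8982  0.0001 -0.131 ] F [-9.8202 -1.2696 15.4878] gap 0.0233
delta [-0.001  -0.0374  0.0006] rot [-0.0254 -0.01    0.0218]
```

View pics/s8c.png

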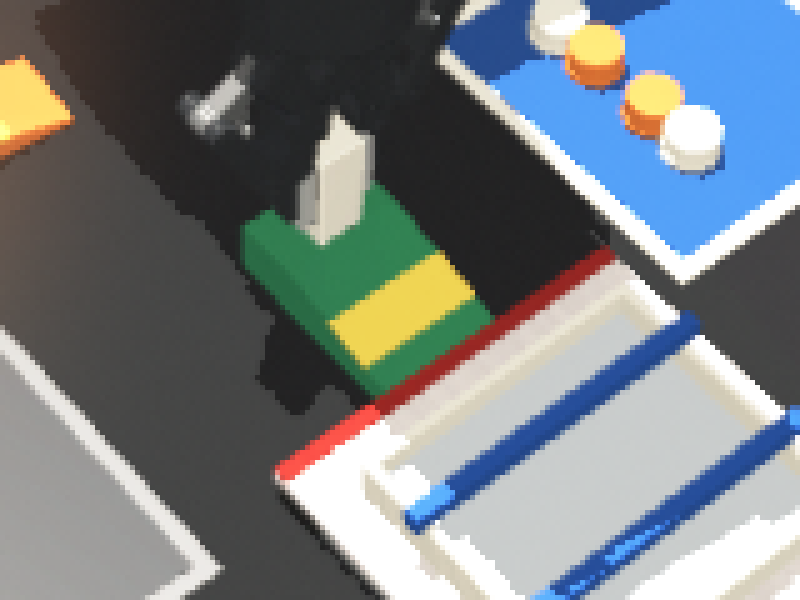

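The wedge is entering under the middle of the edge; its front 26 mm is hidden and the band is still in front. Slow push now.

jog_arm:
  deltas:
    - [[0,0.005,-0.0003,0,0,0,0.015],[0,0.01,-0.0003,0,0,0,0.015],[0,0.014,-0.0003,0,0,0,0.015],[0,0.018,-0.0003,0,0,0,0.015],[0,0.018,-0.0003,0,0,0,0.015]]

```text
time: 8.5
tcp_pos: [0.5626, 0.0059, 0.0391]
tool_rot: [-3.139, -0.0, 1.708]
ft_force: [-14.2, -3.1, 16.0]
finger_gap: 0.0232
```

```bash
python3 go.py .5091 -.0025 .0385 1.708;python3 snap.py scene s9;python3 - <<'E'
import cv2,numpy as np
c=cv2.imread('pics/s9.png')[190:310,260:420];c=cv2.resize(c,None,fx=5,fy=5,interpolation=cv2.INTER_NEAREST);cv2.imwrite('pics/s9c.png',c)
E
```

```text
t 8.5 tcp [0.5626 0.0059 0.0391] rot [-3.139  -0.0001  1.7082] q [ 0.0106  0.4505 -0.2039  0.919  -0.0002 -0.1268] F [-14.1873  -3.0594  15.9728] gap 0.0232
delta [-0.001  -0.0541  0.0007] rot [-0.1499 -0.006   0.0119]
```

View pics/s9c.png

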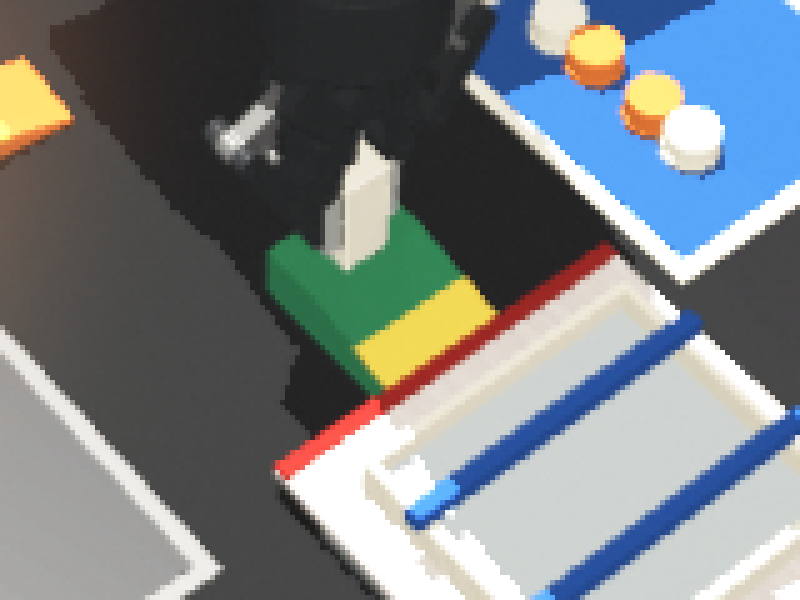

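jog_arm:
  deltas:
    - [[0,0.003,0,0,0,0,0.015],[0,0.006,0,0,0,0,0.015],[0,0.009,0,0,0,0,0.015],[0,0.011,0,0,0,0,0.015],[0,0.011,0,0,0,0,0.015]]

```text
time: 8.97
tcp_pos: [0.5732, 0.0074, 0.0391]
tool_rot: [-3.139, -0.0, 1.708]
ft_force: [-15.3, -2.3, 16.5]
finger_gap: 0.0231
```

jog_arm:
  deltas:
    - [[0,0,0,0,0,0,0.015],[0,0,0,0,0,0,0.015],[0,0,0,0,0,0,0.015]]

```text
time: 9.22
tcp_pos: [0.5732, 0.0074, 0.0391]
tool_rot: [-3.139, -0.0, 1.708]
ft_force: [-15.1, -2.8, 15.9]
finger_gap: 0.023
```

```bash
python3 go.py .5091 -.0025 .0385 1.708;python3 snap.py scene s10;python3 - <<'E'
import cv2,numpy as np
c=cv2.imread('pics/s10.png')[190:310,260:420];c=cv2.resize(c,None,fx=5,fy=5,interpolation=cv2.INTER_NEAREST);cv2.imwrite('pics/s10c.png',c)
# red edge vertical shift vs start
from h import *;import pickle
for n in ('s7','s9','s10'):
    o,im=pickle.load(open(n+'.pkl','rb'));H=hsv(im);m=((H[...,0]<5)|(H[...,0]>175))&(H[...,1]>120)&(H[...,2]>60);m[:235]=0;m[300:]=0;m[:,:310]=0;m[:,390:]=0
    ys,xs=np.nonzero(m)
    for x in range(316,382,8):
        yy=ys[xs==x];print(x,yy.min() if len(yy) else None,yy.max() if len(yy) else None,end=' | ')
    print()
E
```

```text
t 9.2167 tcp [0.5732 0.0074 0.0391] rot [-3.1392 -0.0001  1.7082] q [ 0.0129  0.4697 -0.1729  0.9306 -0.0002 -0.1245] F [-15.0513  -2.7688  15.9398] gap 0.023
delta [-0.001  -0.0649  0.0008] rot [-0.1379 -0.0067  0.014 ]
316 282 285 | 324 277 280 | 332 271 275 | 340 267 270 | 348 261 264 | 356 256 259 | 364 250 253 | 372 244 248 | 380 239 242 | 
316 282 284 | 324 276 280 | 332 271 274 | 340 266 269 | 348 261 264 | 356 256 258 | 364 249 253 | 372 244 247 | 380 238 242 | 
316 281 284 | 324 275 279 | 332 270 274 | 340 266 268 | 348 260 263 | 356 255 258 | 364 249 252 | 372 243 247 | 380 238 241 |
```

View pics/s10c.png

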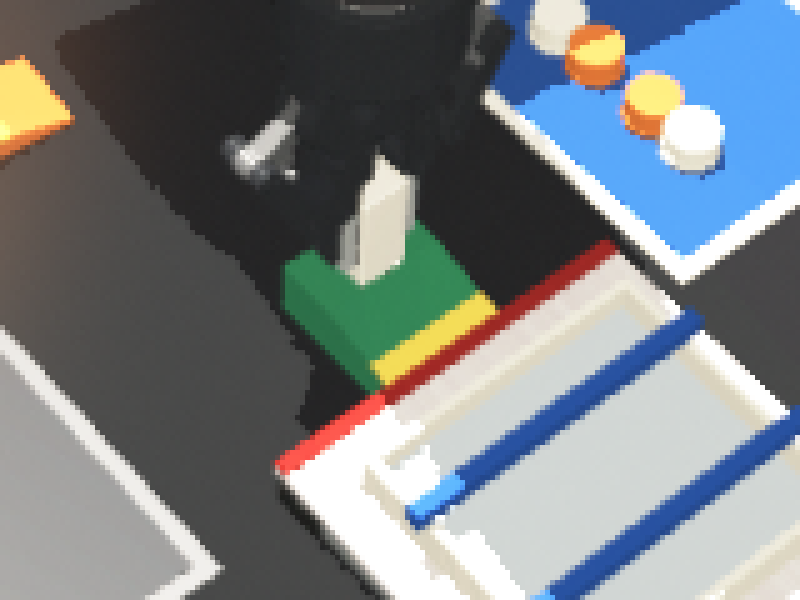

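```bash
python3 snap.py wrist w11; python3 - <<'E'
from h import *;import pickle
def edge(n):
    o,im=pickle.load(open(n+'.pkl','rb'));g=im['pixels'].astype(float)
    return np.array([ (lambda w:(w*np.arange(-8,9)).sum()/w.sum()-0)( np.clip(g[int(round(284-0.68*(x-316)))-8:int(round(284-0.68*(x-316)))+9,x,2]-g[int(round(284-0.68*(x-316)))-8:int(round(284-0.68*(x-316)))+9,x,0:2].max(1)-15,0,None)) for x in range(320,376)])
a=edge('s7')
for n in('s8','s9','s10'): print(n,np.median(edge(n)-a),(edge(n)-a)[::8].round(2))
o,im=pickle.load(open('s10.pkl','rb'))
P=np.array([.629,.014,.02]);p=proj(im,[P,P+[0,0,.005]]);print(p[1]-p[0])
# caps vs mat
O=np.array([.54,.1967]);aa=.137;u=np.array([np.cos(aa),np.sin(aa)]);w=np.array([-u[1],u[0]])
f=lambda a:np.array(a)/5-.5+[260,190]
for q in onz(im,f([(560,12),(596,45),(655,95),(693,128)]),.016):print('cap in mat',(q[:2]-O)@u,(q[:2]-O)@w)
E
```

```text
s8 0.006160410731971003 [-0.01 -0.01  0.02  0.04  0.2   0.    0.  ]
s9 -0.8406255610029372 [-0.6  -0.75 -0.84 -1.5  -1.31 -0.73 -0.6 ]
s10 -1.5249520472645244 [-1.49 -1.3  -1.67 -2.02 -1.68 -1.52 -1.21]
[ 0.12341935 -1.40371355]
cap in mat -0.05253130533856449 -0.024573185651789776
cap in mat -0.027387860897201074 -0.025343907944196598
cap in mat 0.011033532792221317 -0.024924205221151408
cap in mat 0.0355307962582218 -0.024981335100563717
```

View pics/w11.png

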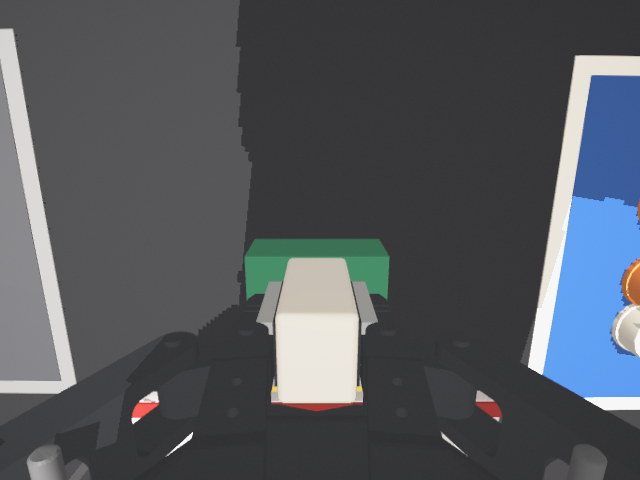

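The edge has moved 1.5 px in the image, where 5 mm of lift gives 1.4 px, so the lift is about 5.4 mm. The caps are inside the mat by more than 35 mm and the arm is still, so I'm handing in.

```bash
python3 - <<'E'
from plant import r, workorder
o=r.observe();print(o['time'],o['tcp_pos'],o['ft_force'],o['finger_gap'],abs(o['dq']).max())
print(workorder.finish_job())
E
```

```text
9.3167 [0.57324594 0.00735243 0.03912399] [-14.72935019  -2.65692071  14.63918125] 0.022899696378371227 0.002187325749755172
the job is handed in; nothing more can be done
None
```

I gripped the large green wedge by its stem and swept all four caps onto the blue mat with its long side. I then set it flat and pushed it under the middle of the red edge. The job was handed in at 9.3 s with the wedge still gripped there.

My last checks showed:
- **Caps:** all four centres are at least 37 mm inside the mat's limits.
- **Wedge position:** before the push it sat about 2 mm off the centre line and I shifted it to correct that. It went in about 53 mm past the edge, which puts the edge over the yellow band.
- **Deck lift:** about 5.4 mm, from a 1.5 px shift of the edge in the image. That agrees with the slope, which predicts 5.4 mm for 53.5 mm of travel under the edge.
- **Forces:** about 15 N of push and 15 N of downward load, with the arm still and the fingers holding at a 23 mm opening.

One early measurement disagreed. The wrist camera put the stem's top at 71.5 mm instead of 82 mm, because the mask also took in the stem's side face. I used the position from the top and scene cameras instead (83 mm), and the grasp was centred.

In the pictures I saw no sign that the jars or cone had moved, but I did not measure them after the sweep.

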